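# Stack culture dishes on a tilt stand and wedge it up

### The job

Set the yellow-lidded seed dish centred on the round black pad of the tilt stand and the blue-lidded dish centred on top of it, letting go of both. Then push the orange wedge, flat on the table, thin end first under the red bar on the stand's free edge until the bar just lifts, about 6 mm above where it rests, so that condensation runs to one side; finish still holding the wedge there, with the robot touching neither the plate nor the dishes. Leave the jar, white bottle, sprout tray and tweezers where they are.

Things in the scene. Friction and masses are not known exactly. Their poses are not given: they have to be found in the camera images.
- yellow_dish_center (a point): Centre (half-way up) of the closed round seed dish with the yellow lid: 60 mm diameter, 20 mm high, flat top and bottom, 45 g, loose on the table.
- blue_dish_center (a point): The same for the dish with the blue lid: 60 mm diameter, 20 mm high, 45 g.
- pad (a point): Centre of the top face of the round black rubber pad (78 mm diameter, 3 mm high) on the aluminium plate of the tilt stand; at rest it is level, 25 mm above the table. Its x axis lies in the plate and points from the free edge to the hinge, y along the hinge, z up out of the plate. The stand's yaw differs each time.
- lift_bar (a point): Middle of the axis of the red round bar (10 mm diameter, 124 mm long) on the plate's free edge, 75 mm from the pad centre towards the pad's -x. At rest its axis is 16 mm and its underside 11 mm above the table; the space below it is open for 110 mm between the two side rails and 120 mm deep. Same axes as the pad.
- platform: The hinged aluminium plate, 145 mm (free edge to hinge) x 130 mm x 8 mm, underside 14 mm and top 22 mm above the table, about 0.5 kg. Origin on the hinge axis, 16 mm above the table and 145 mm from the bar axis; x axis from free edge to hinge. Rests level under its own weight on the grey base frame fixed to the table, and swings up freely at the bar when something lifts it.
- wedge_grip (a point): Middle of the black square post (25 x 25 mm, from 27 mm to 69 mm above the table; this point at 50 mm) by which the orange wedge is held. The wedge lies flat on the table, 40 mm wide, 0.2 kg; its x axis points to the thin end. Along x from the post axis: block 27 mm high from -21 to +15 mm, then the top slopes straight down (3 in 10) to 3 mm high at the tip, +95 mm. y is across it, z up.
- seed_jar: Bystander: small jar, 44 mm diameter, 65 mm high; origin under its centre.
- spray_bottle: Bystander: white bottle with green cap, 60 mm diameter, 160 mm high; origin under its centre.
- sprout_tray: Bystander: grey tray with green sprouts, 170 x 120 mm, about 90 mm high; origin under its centre.
- tweezers: Bystander: steel tweezers, 120 mm long along x, 4 mm high; origin under the middle.
Not all that is in view belongs to the job. Leave any pink or turquoise look-alike of the part that bears yellow_dish_center alone. Of the things that look like the part that bears pad, take the one that is farthest from the robot's base at the start.

How it is judged:
By the outcome, as a careful person would: the job done as asked, in the order asked, and still so for the second after the job is handed in, while the arm keeps its last pose, push and grip.
It also fails if it takes over 64 s, if anything falls off the work surface, if the arm or the gripper's body presses on something with over 40 N, if the wrist force passes 120 N, or if a joint passes its speed limit or range.

### The arm

A 7-joint arm with a two-finger parallel gripper is mounted at the origin on the work surface. World frame = base frame: x ahead of the robot, y to its left, z up, the work surface at z = 0. Lengths are in m, angles in rad, forces in N, time in s.
With the tool pointing down it reaches from about 0.375 to 0.925 m from the base axis. Payload 3.1 kg.
Tool frame: the origin (TCP) lies midway between the tips of the shut fingers; the grasp point (between the pads) lies behind it (bot.grip_point_offset is the z of the grasp point in the tool frame, in m); z points along the fingers, y is the line along which they close (so a half turn about z gives the same grasp; the last joint's range is limited). The gripper opens to 85 mm and grips with 20 to 120 N. Pads are 22 mm wide; open, the fingers measure 114 mm over their backs; the gripper's body (76 mm by 85 mm) begins 54 mm behind the grasp point. The pads swing forward as they close: fully open they stand 13 mm farther back than shut.
Start: joints at [1.155, 0.383, 0.044, 1.598, -0.018, 1.161, -0.05], TCP at [0.203, -0.617, 0.231] pointing down, gripper open.
Joint ranges: [-2.61, 2.61], [-0.41, 2.15], [-1.48, 1.57], [0, 2.5], [-1.57, 4.71], [0.05, 1.97], [-2.85, 2.85]. Speed limits (rad/s): [2.79, 2.79, 3.14, 3.14, 3.14, 3.14, 3.14].

### API

Orientations are given as a unit quaternion [x, y, z, w].
In Python, from cell import observe, eyes, workorder, bot gives the robot as it stands.
- The arm moves only by the shell command python3 -m pendant 'ROWS' [FORCE]. ROWS is JSON, a list of rows, each a list of 5 numbers: the shift along the tool's x, y, z in cm, then the turn about the tool's z in rad, then the finger opening in cm, from 0 to 8.54. A call has exactly 8 rows; each row is the pose to reach, as a shift and turn from the pose commanded when the call began, along the tool's axes at that moment; what a row does not reach only later rows make up. A row lasts 1/8 s, in which the tool goes at most 62.5 mm and 10.7 degrees, less where a joint would pass 70% of its speed; a pose out of reach is approached as far as the arm can. A call with a gripper value outside its range is refused whole. The fingers move at their own pace and stop on an object; FORCE is the grip in N (left out, the last holds). Time passes only in rows, so rows that repeat a pose let the fingers close, or fill a call up. It gives the time, the measured TCP pose, the force, the opening and the grip force at its end, in the units of the state.
- observe(): the state, without advancing time (a new reading comes with each control period).
- eyes.camera(name): name is "scene" or "side" or "wrist"; returns the picture (400x640x3 uint8, red, green, blue); there is no depth.
- eyes.camera_info(name): a dict with "fx", "fy", "cx", "cy" (pixels), "world_to_cam" (4x4, takes a point from world to camera coordinates); the wrist camera has in their place "hand_eye" (4x4, takes a point from camera to tool coordinates, whose origin is the TCP and whose axes are the flange's). Camera axes: x right, y down, z forward; pixel columns grow to the right and rows downward; lengths in m; the calibration is good to about 2 mm. The wrist camera is an equidistant fisheye: a pixel r from the principal point sees the ray r / f radians off the axis. A picture is of the moment at which its call begins: read the wrist's pose just before it. camera_info takes no time and is no camera call.
- workorder.sign_off(): hands the job in; it is judged then, once.
The state is a dict: "time_s": time; "qpos": joint angles; "joint_velocities": joint speeds; "joint_torque": joint torques, N m; "tool_pos": TCP position; "tool_rot": TCP orientation; "force": force on the tool from outside, world axes, zero at the start; "moment": the same for the moment, N m; "width": opening from 0.0 (shut) to 1.0 (fully open); "grasp_force": force on a finger pad.
Only numpy, scipy, OpenCV 4.12 (cv2) and the standard library are available. Lean on these libraries where they do the work, as an engineer would, in place of code of your own. Each camera call takes 0.05 s, during which the arm holds its last target. There are 200 camera calls.

## Working session

There is one attempt and no reset: what is moved stays moved. The work goes in short steps, Python scripts to look and compute and a shell command to move; the robot and the scene stay as the last step left them, time stands still between calls to the robot, and variables do not carry over. Pictures are saved under pics/ and viewed, at most 10 in all, crops included, and the job is handed in when it is done.

```bash
ls; mkdir -p pics
cat > h.py <<'E'
import numpy as np, cv2
from scipy.spatial.transform import Rotation as R
from cell import observe, eyes, workorder, bot
def snap(n,f):
    s=observe(); im=eyes.camera(n); cv2.imwrite(f'pics/{f}.png',im[:,:,::-1]); return s,im
def px2w(n,u,v,z,s=None):
    c=eyes.camera_info(n)
    a=np.array([(u-c['cx'])/c['fx'],(v-c['cy'])/c['fy']])
    if n=='wrist':
        r=np.hypot(*a); d=np.r_[a/r*np.sin(r),np.cos(r)] if r>1e-9 else np.array([0,0,1.])
        H=np.array(c['hand_eye']); Rt=R.from_quat(s['tool_rot']).as_matrix()
        o=Rt@H[:3,3]+s['tool_pos']; d=Rt@H[:3,:3]@d
    else:
        W=np.linalg.inv(np.array(c['world_to_cam'])); o=W[:3,3]; d=W[:3,:3]@np.r_[a,1]
    return o+d*(z-o[2])/d[2]
def w2px(n,p):
    c=eyes.camera_info(n); q=np.array(c['world_to_cam'])@np.r_[p,1]
    return np.array([c['fx']*q[0]/q[2]+c['cx'],c['fy']*q[1]/q[2]+c['cy']])
def rel(p,s=None):
    "world point -> tool axes, cm, from TCP"
    s=s or observe(); return 100*R.from_quat(s['tool_rot']).inv().apply(np.array(p)-s['tool_pos'])
E
python3 - <<'E'
from h import *
s,_=snap('scene','scene1');snap('side','side1');snap('wrist','wrist1')
print(s,bot.grip_point_offset)
print(R.from_quat(s['tool_rot']).as_matrix().round(3))
for n in('scene','side','wrist'):print(n,eyes.camera_info(n))
E
```

```text
pics
{'time_s': 0.0, 'qpos': array([ 1.15517557,  0.38384297,  0.04380976,  1.59961501, -0.01792267,
        1.16118606, -0.04991161]), 'joint_velocities': array([ 0.00196945, -0.00084093, -0.00095602,  0.00013027, -0.00175881,
       -0.00170664, -0.00011924]), 'joint_torque': array([-3.31596384e-04, -4.33462143e+01,  1.02434222e+00, -2.49516410e+01,
        1.07236000e-02,  1.13650531e-02,  3.68533630e-07]), 'tool_pos': array([ 0.20283699, -0.61653021,  0.22986261]), 'tool_rot': array([ 9.87393021e-01,  1.58282194e-01, -2.66310873e-04, -1.30276409e-03]), 'force': array([ 0.05391833, -0.74570591,  0.20202272]), 'moment': array([0.03319957, 0.0210579 , 0.01575781]), 'grasp_force': 0.0, 'width': 1.0012800806445739} -0.0187
[[ 0.95   0.313 -0.001]
 [ 0.313 -0.95   0.002]
 [-0.    -0.003 -1.   ]]
scene {'fx': 381.32303831255234, 'fy': 381.32303831255234, 'cx': 323.57464059459596, 'cy': 196.42784883217234, 'world_to_cam': array([[ 0.83779389,  0.54589501, -0.01000161, -0.48713267],
       [ 0.39554833, -0.6194778 , -0.67807727, -0.11199376],
       [-0.37635478,  0.56413287, -0.73492257,
[... 212 characters left out ...]
0.89031567, -0.45531402,  0.00521108,  0.5001791 ],
       [-0.24368141,  0.46676178, -0.8501487 ,  0.16781067],
       [ 0.38465229, -0.75817055, -0.52651689,  0.91352114],
       [ 0.        ,  0.        ,  0.        ,  1.        ]])}
wrist {'fx': 309.70691628693146, 'fy': 309.70691628693146, 'cx': 317.4089331940259, 'cy': 198.23022960297152, 'hand_eye': array([[ 9.60835129e-04, -9.51496086e-01, -3.07659349e-01,
         7.93076907e-02],
       [ 9.99999538e-01,  9.09592222e-04,  3.09957251e-04,
        -4.43332288e-04],
       [-1.50785609e-05, -3.07659504e-01,  9.51496521e-01,
        -1.43576638e-01],
       [ 0.00000000e+00,  0.00000000e+00,  0.00000000e+00,
         1.00000000e+00]])}
```

View pics/scene1.png

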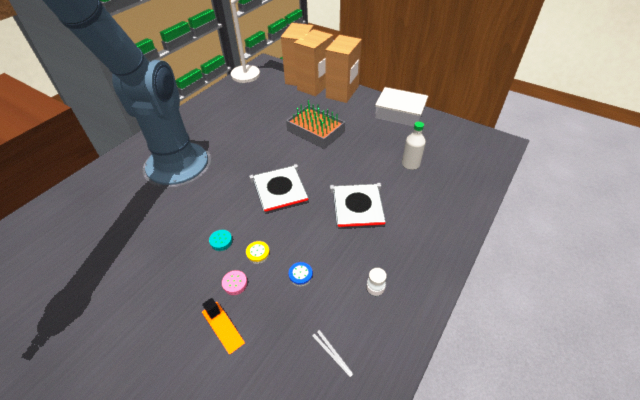

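View pics/side1.png

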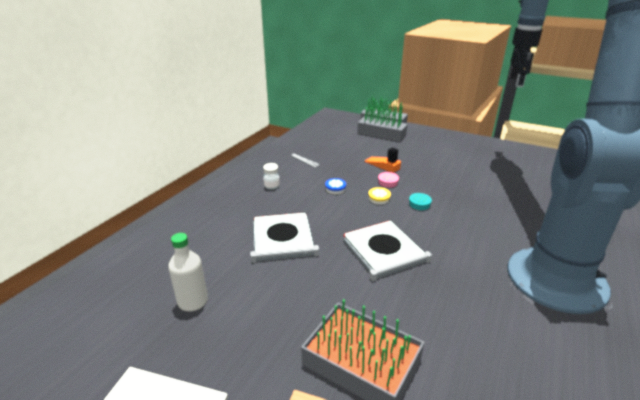

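The scene view shows the yellow dish at (258,251) and the blue one at (300,272). The wedge is at (222,325) with its post at (211,308). The stands are at (280,186) and (358,203), and the right one looks farther from the base. Next I segment by colour for accurate positions.

```bash
cat > seg.py <<'E'
from h import *
def blob(im,lo,hi,roi):
    x0,y0,x1,y1=roi; h=cv2.cvtColor(im,cv2.COLOR_RGB2HSV); m=np.zeros(h.shape[:2],np.uint8)
    m[y0:y1,x0:x1]=cv2.inRange(h,lo,hi)[y0:y1,x0:x1]
    c=max(cv2.findContours(m,cv2.RETR_EXTERNAL,cv2.CHAIN_APPROX_NONE)[0],key=cv2.contourArea)
    return c.reshape(-1,2)
def fitw(n,c,z,s=None):
    P=np.array([px2w(n,u,v,z,s)[:2] for u,v in c]); return cv2.minEnclosingCircle(P.astype(np.float32)),P
E
python3 - <<'E'
from seg import *
sc=cv2.imread('pics/scene1.png')[:,:,::-1].copy();sd=cv2.imread('pics/side1.png')[:,:,::-1].copy()
Y=((18,120,80),(35,255,255));B=((100,150,60),(125,255,255));O=((5,180,120),(17,255,255));K=((0,0,0),(180,255,45))
RED=((0,150,80),(4,255,255))
for nm,n,im,col,roi,z in [('Y','scene',sc,Y,(235,230,280,270),.017),('B','scene',sc,B,(280,255,320,290),.017),
 ('Y','side',sd,Y,(365,180,395,207),.017),('B','side',sd,B,(322,175,350,196),.017),
 ('padA','scene',sc,K,(262,172,297,198),.025),('padB','scene',sc,K,(340,187,376,216),.025),
 ('padA','side',sd,K,(363,230,405,256),.025),('padB','side',sd,K,(262,220,302,244),.025),
 ('bar','scene',sc,RED,(325,215,392,232),.016),('wedge','scene',sc,O,(195,295,250,358),.01),('post','scene',sc,K,(200,295,222,320),.05)]:
    c=blob(im,*col,roi); (ctr,r),P=fitw(n,c,z)
    el=cv2.fitEllipse(P.astype(np.float32)*1000)
    print(nm,n,len(c),c.min(0),c.max(0),np.round(ctr,4),round(r,4),'ell',np.round(el[0],1),np.round(el[1],1))
    if nm in('bar','wedge'): print(cv2.minAreaRect(P.astype(np.float32)*1000),cv2.boxPoints(cv2.minAreaRect(P.astype(np.float32)*1000)))
E
python3 - <<'E'
import cv2,numpy as np
im=cv2.imread('pics/scene1.png')
a=cv2.resize(im[150:240,240:400],None,fx=5,fy=5,interpolation=3)[:, :800]
cv2.imwrite('pics/c1.png',a)
E
```

```text
Y scene 62 [246 241] [269 261] [ 0.461  -0.1355] 0.0338 ell [ 461.5 -135. ] [60.2 65.4]
B scene 64 [288 262] [312 283] [ 0.5947 -0.1273] 0.0317 ell [ 594.5 -127.3] [59.  61.5]
Y side 77 [368 187] [390 200] [ 0.4573 -0.1304] 0.0378 ell [ 457.5 -131.4] [56.9 70.1]
B side 58 [325 180] [345 189] [ 0.5891 -0.1206] 0.0324 ell [ 590.3 -123.3] [55.2 62.6]
padA scene 54 [268 178] [290 193] [0.3671 0.0828] 0.0349 ell [367.9  82.1] [64.6 67.1]
padB scene 58 [347 194] [369 210] [0.6023 0.152 ] 0.0346 ell [602.3 151.2] [64.6 66.3]
padA side 103 [374 236] [397 251] [0.3603 0.0868] 0.0308 ell [359.4  89.9] [34.6 53.6]
padB side 125 [271 225] [295 238] [0.5962 0.157 ] 0.031 ell [594.2 157.8] [45.5 50.2]
bar scene 95 [338 222] [384 226] [0.6468 0.091 ] 0.0648 ell [646.3  89.3] [  8.8 128.9]
((647.3925170898438, 90.22506713867188), (129.208984375, 9.678080558776855), 36.27703094482422) [[592.4474    55.9003  ]
 [598.1738    48.09816 ]
 [702.33765  124.549835]
 [696.6112   132.35197 ]]
wedge scene 84 [205 302] [231 322] [ 0.4978 -0.3206] 0.0365 ell [ 472.2 -315.9] [ 31.4 114.9]
((497.2782287597656, -322.0103759765625), (33.801719665527344, 68.3802490234375), 75.25611114501953) [[ 459.91263 -329.65338]
 [ 526.0413  -347.0561 ]
 [ 534.6438  -314.36737]
 [ 468.51514 -296.96466]]
post scene 43 [203 299] [218 317] [ 0.4921 -0.3261] 0.0228 ell [ 491.4 -325.4] [24.3 48.6]
```

View pics/wrist1.png

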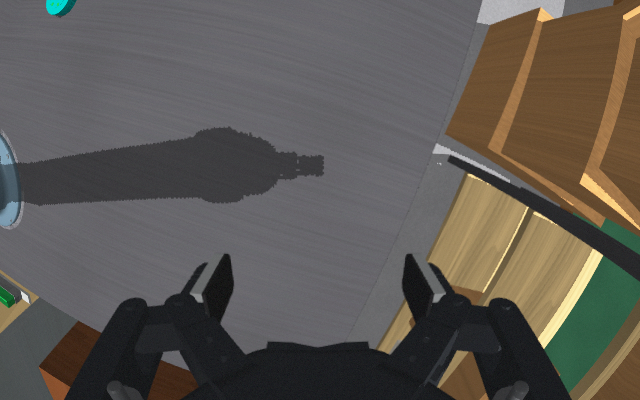

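```bash
python3 -m pendant '[[37,-31,-12,0,8.5],[37,-31,-12,0,8.5],[37,-31,-12,0,8.5],[37,-31,-12,0,8.5],[37,-31,-12,0,8.5],[37,-31,-12,0,8.5],[37,-31,-12,0,8.5],[37,-31,-12,0,8.5]]'
python3 - <<'E'
from seg import *
for k,p in dict(turq=(220,239),pink=(234,282)).items(): print(k,px2w('scene',*p,.017)[:2].round(3))
for k,p in dict(jarbase=(376,290),bottle=(413,163),tray=(316,135),tw1=(317,332),tw2=(350,374)).items(): print(k,px2w('scene',*p,0)[:2].round(3))
s,_=snap('wrist','wrist2');print(s['tool_pos'],s['qpos'].round(2))
E
```

```text
time_s: 1.15
tool_pos: [0.4583, -0.2053, 0.3516]
tool_rot: [0.987, 0.158, 0.0, 0.0]
force: [0.7, -0.2, -0.3]
width: 0.997
grasp_force: 0.0
turq [ 0.352 -0.16 ]
pink [ 0.473 -0.238]
jarbase [ 0.774 -0.059]
bottle [0.66  0.417]
tray [0.309 0.369]
tw1 [ 0.711 -0.226]
tw2 [ 0.82  -0.264]
[ 0.45827861 -0.20534249  0.35163944] [ 0.64  0.03 -0.31  1.77  0.01  1.34 -0.92]
```

View pics/wrist2.png

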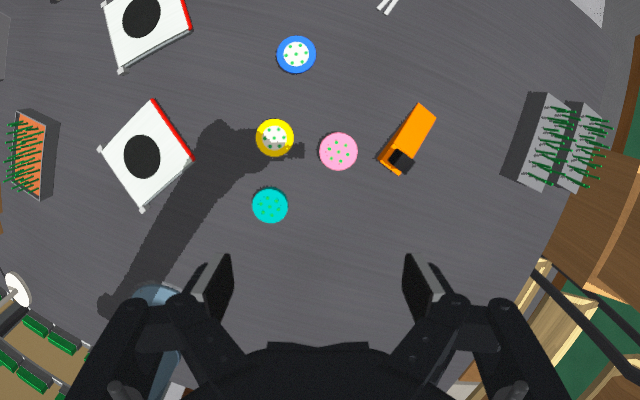

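The wrist view shows yellow at (274,138), blue at (296,54), the wedge at (408,138) with its post at (402,161) and its tip up-right, and the far stand at top left. I fit these next.

Run:
```python
from seg import *
import pickle
im=cv2.imread('pics/wrist2.png')[:,:,::-1].copy()
s=observe()
Y=((18,120,80),(35,255,255));B=((100,120,60),(125,255,255));O=((5,180,120),(17,255,255));K=((0,0,0),(180,255,35))
for nm,col,roi,z in [('Y',Y,(250,112,300,162),.0175),('B',B,(270,30,322,80),.0175),('wedge',O,(370,95,445,185),.0),('padB',K,(115,0,168,45),.025),('post',K,(380,140,420,180),.069)]:
    c=blob(im,*col,roi); (ctr,r),P=fitw('wrist',c,z,s); P*=1000
    el=cv2.fitEllipse(P.astype(np.float32))
    print(nm,np.round(ctr,4),round(r,4),'ell',np.round(el[0],1),np.round(el[1],1))
    if nm in('wedge','post'): print(cv2.boxPoints(cv2.minAreaRect(P.astype(np.float32))).round(1).tolist())
for z in (0.0175,):print(rel([.459,-.132,.03]))
```

```text
Y [ 0.467  -0.1216] 0.0311 ell [ 467.  -121.8] [60.1 60.3]
B [ 0.6016 -0.112 ] 0.031 ell [ 601.5 -112.1] [60.  60.3]
wedge [ 0.5381 -0.3223] 0.0611 ell [ 572.5 -352. ] [ 67.9 203.5]
[[474.8999938964844, -327.70001220703125], [589.7000122070312, -359.0], [600.0, -321.20001220703125], [485.20001220703125, -289.79998779296875]]Traceback (most recent call last):
  File "<stdin>", line 8, in <module>
cv2.error: OpenCV(4.12.0) /io/opencv/modules/imgproc/src/shapedescr.cpp:361: error: (-201:Incorrect size of input array) There should be at least 5 points to fit the ellipse in function 'fitEllipseNoDirect'
```

```bash
python3 -m pendant '[[2.5,-7.5,10,-0.1,8.5],[2.5,-7.5,15,-0.3,8.5],[2.5,-7.5,20,-0.47,8.5],[2.5,-7.5,20,-0.47,8.5],[2.5,-7.5,20,-0.47,8.5],[2.5,-7.5,20,-0.47,8.5],[2.5,-7.5,20,-0.47,8.5],[2.5,-7.5,20,-0.47,8.5]]'
python3 - <<'E'
from seg import *
s,im=snap('wrist','wrist3');print(s['tool_pos'],s['joint_velocities'].max())
Y=((18,120,80),(35,255,255))
(c,r),P=fitw('wrist',blob(im,*Y,(0,0,640,400)),.0175,s);print(c,r,rel([*c,.02],s))
# scene check: where does the scene cam see the TCP?
print(w2px('scene',s['tool_pos']),w2px('scene',[0,0,0.01]),w2px('side',[0,0,.01]))
_,a=snap('scene','scene3')
p=np.vstack([a[180:280,180:340]]);cv2.imwrite('pics/c3.png',np.hstack([cv2.resize(p[:,:,::-1],None,fx=2.5,fy=2.5),cv2.resize(im[:,:,::-1],(400,250))]))
E
```

```text
time_s: 2.2
tool_pos: [0.4592, -0.129, 0.1529]
tool_rot: [0.924, 0.383, 0.001, 0.001]
force: [1.4, 0.1, -0.4]
width: 0.993
grasp_force: 0.0
[ 0.45923709 -0.1289939   0.15285658] 0.009288338880439848
(0.4601322412490845, -0.13361001014709473) 0.031075621023774147 [-0.28157747  0.34973479 13.28639198]
[250.20432799 215.75265783] [175.72585419 160.38619769] [556.5016874  273.94752398]
```

View pics/c3.png

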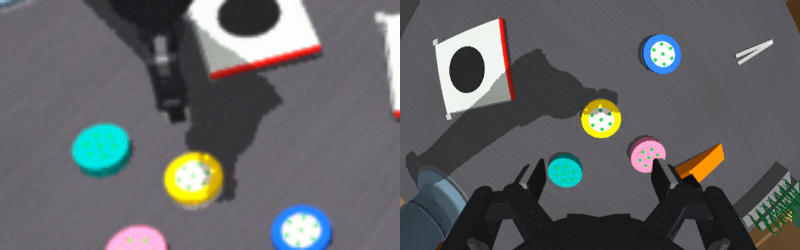

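The near wrist view puts yellow at (0.460,-0.1336), which matches the scene camera. The earlier wrist frame was taken while the arm was still settling. Now I descend and grip.

```bash
python3 -m pendant '[[-0.3,0.35,6,0,8.5],[-0.3,0.35,12,0,8.5],[-0.3,0.35,14.5,0,8.5],[-0.3,0.35,15.4,0,8.5],[-0.3,0.35,15.4,0,8.5],[-0.3,0.35,15.4,0,5],[-0.3,0.35,15.4,0,5],[-0.3,0.35,15.4,0,5]]' 30
python3 - <<'E'
from h import *
s=observe();print(s['tool_pos'],s['force'],s['width'],s['grasp_force'],s['qpos'].round(2))
E
```

```text
time_s: 3.3
tool_pos: [0.46, -0.1333, -0.0009]
tool_rot: [0.923, 0.384, 0.001, 0.001]
force: [-2.1, -0.0, 6.4]
width: 0.689
grasp_force: 31.8
[ 0.46004236 -0.1333199  -0.00091037] [-2.06314779 -0.04188262  6.38859433] 0.6890352329313909 31.805904507637024 [ 0.49  0.45 -0.33  2.13  0.25  0.6  -0.8 ]
```

```bash
python3 -m pendant '[[0,0,-6,0,5],[0,0,-12,0,5],[3,-2,-18,0,5],[9,-4,-20,0,5],[15,-7,-20,0,5],[21,-10,-20,0,5],[21,-10,-20,0,5],[21,-10,-20,0,5]]' 30
cat > pad.py <<'E'
from seg import *
import sys
s=observe()
for i in range(2): s,im=snap('wrist',sys.argv[1])
print(s['tool_pos'],abs(s['joint_velocities']).max(),s['width'],s['grasp_force'])
h=cv2.cvtColor(im,cv2.COLOR_RGB2HSV); ok=[]
m=cv2.inRange(h,(0,0,0),(180,255,45))
for c in cv2.findContours(m,cv2.RETR_LIST,cv2.CHAIN_APPROX_NONE)[0]:
    if len(c)<60: continue
    (ct,r),P=fitw('wrist',c.reshape(-1,2),.025,s); 
    if .025<r<.06: print('dark',np.round(ct,4),round(r,4),c.reshape(-1,2).mean(0),'ell',[np.round(v,1) for v in cv2.fitEllipse(P.astype(np.float32)*1000)[:2]],'rel',rel([*ct,.025],s).round(2))
m=cv2.inRange(h,(0,150,70),(4,255,255))|cv2.inRange(h,(176,150,70),(180,255,255))
for c in cv2.findContours(m,cv2.RETR_LIST,cv2.CHAIN_APPROX_NONE)[0]:
    if len(c)<60: continue
    (ct,r),P=fitw('wrist',c.reshape(-1,2),.018,s); print('red',cv2.minAreaRect(P.astype(np.float32)*1000),c.reshape(-1,2).mean(0))
E
python3 pad.py wrist4
```

```text
time_s: 4.3
tool_pos: [0.5355, 0.088, 0.1976]
tool_rot: [0.923, 0.385, 0.0, -0.0]
force: [-0.2, -0.4, -0.1]
width: 0.687
grasp_force: 32.8
[0.53524249 0.0855123  0.1971379 ] 0.03626137084588229 0.683209221871153 32.84087061882019
dark [0.0012 0.0482] 0.0506 [133.6043956  382.03296703] ell [array([ 2.4, 49.5]), array([44.1, 87.7])] rel [-40.29 -35.23  17.25]
dark [0.601  0.1541] 0.0386 [316.15492958  86.1314554 ] ell [array([601.1, 154. ]), array([75. , 75.6])] rel [ 9.52 -0.19 17.2 ]
red ((647.392578125, 91.07536315917969), (132.66159057617188, 4.934898853302002), 36.075931549072266) [389.67213115  99.99590164]
```

View pics/wrist4.png

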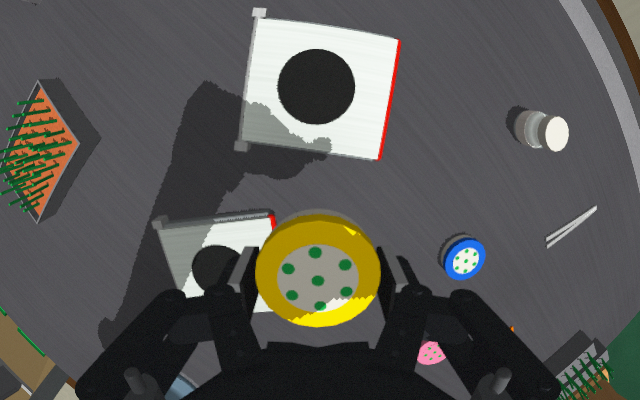

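The wrist view shows the pad centre at (316,86), which is (0.601,0.154), and the bar at (0.647,0.091). The yellow dish is held squarely. I approach above the pad.

```bash
python3 -m pendant '[[4,0,0,0,5],[9.5,-0.2,0,0,5],[9.5,-0.2,6,0,5],[9.5,-0.2,11,0,5],[9.5,-0.2,14,0,5],[9.5,-0.2,14,0,5],[9.5,-0.2,14,0,5],[9.5,-0.2,14,0,5]]' 30
python3 - <<'E'
from h import *
s=observe();print(s['tool_pos'],rel([.601,.154,.024],s),abs(s['joint_velocities']).max())
E
```

```text
time_s: 5.4
tool_pos: [0.6032, 0.1551, 0.0597]
tool_rot: [0.924, 0.383, 0.002, 0.0]
force: [0.7, 0.3, 0.5]
width: 0.689
grasp_force: 32.9
[0.60315057 0.15513637 0.05969986] [-0.24458733 -0.08096568  3.56897518] 0.005519596817810617
```

```bash
python3 -m pendant '[[-0.2,-0.1,2,0,5],[-0.2,-0.1,3,0,5],[-0.2,-0.1,3.4,0,5],[-0.2,-0.1,3.6,0,5],[-0.2,-0.1,3.6,0,5],[-0.2,-0.1,3.6,0,7],[-0.2,-0.1,3.6,0,8.5],[-0.2,-0.1,3.6,0,8.5]]' 30
python3 -m pendant '[[0,0,0,0,8.5],[0,0,-3,0,8.5],[0,0,-8,0,8.5],[0,0,-14,0,8.5],[-6,0,-16,0,8.5],[-9.5,0,-16,0,8.5],[-9.5,0,-16,0,8.5],[-9.5,0,-16,0,8.5]]'
cat > dish.py <<'E'
from seg import *
import sys
for i in range(2): s,im=snap('wrist',sys.argv[1])
print(s['tool_pos'],abs(s['joint_velocities']).max())
h=cv2.cvtColor(im,cv2.COLOR_RGB2HSV)
for nm,lo,hi,z in [('Y',(18,120,80),(35,255,255),float(sys.argv[2])),('B',(100,120,60),(125,255,255),float(sys.argv[3]))]:
  for c in cv2.findContours(cv2.inRange(h,lo,hi),cv2.RETR_EXTERNAL,cv2.CHAIN_APPROX_NONE)[0]:
    if len(c)<60: continue
    (ct,r),P=fitw('wrist',c.reshape(-1,2),z,s); print(nm,np.round(ct,4),round(r,4),c.reshape(-1,2).mean(0),'ell',[np.round(v,1) for v in cv2.fitEllipse(P.astype(np.float32)*1000)[:2]])
E
python3 dish.py wrist5 .0425 .0175; python3 pad.py wrist5b
```

```text
time_s: 6.4
tool_pos: [0.5988, 0.1544, 0.0206]
tool_rot: [0.923, 0.384, -0.0, -0.0]
force: [0.9, 0.5, 0.9]
width: 0.997
grasp_force: 0.0
time_s: 7.4
tool_pos: [0.5324, 0.0877, 0.1813]
tool_rot: [0.923, 0.384, 0.0, -0.0]
force: [-0.2, -0.6, 0.1]
width: 0.996
grasp_force: 0.0
[0.53268367 0.08826902 0.18134577] 0.010732913911615027
Y [0.5979 0.1542] 0.0308 [317.22631579  87.25263158] ell [array([598. , 154.3]), array([60.1, 60.3])]
B [ 0.5937 -0.1256] 0.0335 [471.1        264.95833333] ell [array([ 593.9, -125.6]), array([59.9, 65.7])]
[0.53267822 0.08862969 0.18121135] 0.0032258057300101374 0.9903549275370057 0.0
dark [0.5986 0.1548] 0.0339 [317.89795918  87.60714286] ell [array([598.5, 155. ]), array([65.9, 66.4])] rel [ 9.33  0.04 15.63]
dark [0.601  0.1539] 0.0385 [319.94666667  86.48      ] ell [array([600.9, 154.1]), array([75.1, 75.7])] rel [ 9.43  0.27 15.63]
red ((427.2362365722656, 37.74700164794922), (134.11807250976562, 7.760849475860596), 53.65875244140625) [282.87939698 267.77889447]
red ((646.942138671875, 91.91514587402344), (133.34364318847656, 6.1970367431640625), 36.702640533447266) [397.43726236 100.73764259]
```

```bash
python3 -m pendant '[[-4,6,0,0,8.5],[-8,12,0,0,8.5],[-10.9,19.4,0,0,8.5],[-10.9,19.4,2,0,8.5],[-10.9,19.4,4,0,8.5],[-10.9,19.4,4,0,8.5],[-10.9,19.4,4,0,8.5],[-10.9,19.4,4,0,8.5]]'
python3 dish.py wrist6 .0425 .0175
python3 - <<'E'
from seg import *
s,im=snap('wrist','wrist7')
(c,r),P=fitw('wrist',blob(im,(100,120,60),(125,255,255),(0,0,640,400)),.0175,s);print(s['tool_pos'],c,r,rel([*c,-.001],s))
E
```

```text
time_s: 8.6
tool_pos: [0.5935, -0.125, 0.1424]
tool_rot: [0.923, 0.385, 0.001, 0.0]
force: [0.2, -0.1, -0.2]
width: 0.995
grasp_force: 0.0
[ 0.59346414 -0.12547008  0.14244989] 0.0077066432285435955
Y [ 0.5407 -0.3001] 0.0199 [395.359375 341.484375] ell [array([ 532.9, -303. ]), array([ 9.8, 44.5])]
Y [0.5905 0.1485] 0.0315 [105.43362832   9.11504425] ell [array([584.5, 143.4]), array([25.4, 59.5])]
B [ 0.5935 -0.1262] 0.031 [318.21390374 190.22994652] ell [array([ 593.6, -126.3]), array([59.7, 60.8])]
[ 0.59335329 -0.12588911  0.14236082] (0.5936421155929565, -0.12638351321220398) 0.03093038871884346 [-0.02950501  0.03466331 14.33612437]
```

```bash
python3 -m pendant '[[0,0,6,0,8.5],[0,0,11,0,8.5],[0,0,13.5,0,8.5],[0,0,14.3,0,8.5],[0,0,14.3,0,8.5],[0,0,14.3,0,5],[0,0,14.3,0,5],[0,0,14.3,0,5]]' 30
python3 -m pendant '[[0,0,-4,0,5],[0,0,-10,0,5],[0,0,-16,0,5],[5,-6,-18,0,5],[9,-12,-18,0,5],[13,-17,-18,0,5],[15,-20,-18,0,5],[15,-20,-18,0,5]]' 30
python3 - <<'E'
from h import *
for i in range(3): s=observe(); eyes.camera('wrist')
s=observe();print(s['tool_pos'],rel([.600,.154,.08],s),abs(s['joint_velocities']).max())
E
```

```text
time_s: 9.75
tool_pos: [0.5946, -0.1271, 0.0004]
tool_rot: [0.923, 0.384, 0.001, 0.001]
force: [-0.6, -0.2, 5.4]
width: 0.687
grasp_force: 32.8
time_s: 10.75
tool_pos: [0.5543, 0.1293, 0.1792]
tool_rot: [0.921, 0.39, 0.001, -0.002]
force: [0.3, -0.1, 0.1]
width: 0.693
grasp_force: 32.8
[0.55671856 0.11955995 0.17814422] [5.50352655 0.62958374 9.80977541] 0.03299509743828921
```

```bash
python3 -m pendant '[[3,0.3,0,0,5],[5.4,0.6,0,0,5],[5.4,0.6,4,0,5],[5.4,0.6,8,0,5],[5.4,0.6,9.8,0,5],[5.4,0.6,9.8,0,5],[5.4,0.6,9.8,0,5],[5.4,0.6,9.8,0,5]]' 30
python3 - <<'E'
from h import *
for i in range(3): s=observe(); eyes.camera('wrist')
s=observe();print(s['tool_pos'],rel([.599,.1542,.0452],s),abs(s['joint_velocities']).max())
E
```

```text
time_s: 11.9
tool_pos: [0.6007, 0.155, 0.0824]
tool_rot: [0.923, 0.384, 0.002, 0.0]
force: [0.5, 0.6, -1.0]
width: 0.69
grasp_force: 32.8
[0.59985952 0.15487859 0.08149392] [-0.11499833 -0.01730773  3.62918122] 0.006428851288321621
```

```bash
python3 -m pendant '[[0,0,2,0,5],[0,0,3,0,5],[0,0,3.3,0,5],[0,0,3.55,0,5],[0,0,3.55,0,5],[0,0,3.55,0,5],[0,0,3.55,0,7],[0,0,3.55,0,8.5]]' 30
python3 -m pendant '[[0,0,0,0,8.5],[0,0,-3,0,8.5],[0,0,-8,0,8.5],[0,0,-14,0,8.5],[-6,0,-14,0,8.5],[-9.5,0,-14,0,8.5],[-9.5,0,-14,0,8.5],[-9.5,0,-14,0,8.5]]'
python3 dish.py wrist8 .0425 .0625
```

```text
time_s: 13.05
tool_pos: [0.5994, 0.1547, 0.0447]
tool_rot: [0.923, 0.384, 0.0, -0.0]
force: [-0.6, -0.4, 0.0]
width: 0.992
grasp_force: 0.0
time_s: 14.05
tool_pos: [0.5326, 0.0878, 0.1851]
tool_rot: [0.923, 0.384, 0.001, -0.0]
force: [0.7, 0.4, -0.3]
width: 0.997
grasp_force: 0.0
[0.53288228 0.08837323 0.18510965] 0.012424236485703902
B [0.5983 0.1547] 0.0308 [317.22885572  85.77114428] ell [array([598.3, 154.8]), array([60.1, 60.2])]
```

View pics/wrist8.png

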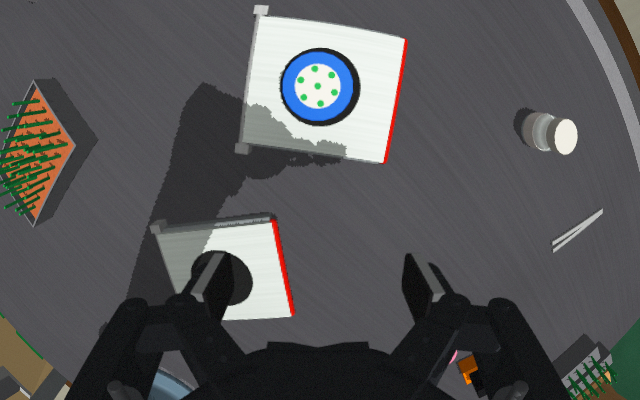

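The picture shows the stack neatly centred on the pad: blue at (317,86) with an even ring of black around it. Next is the wedge.

```bash
python3 -m pendant '[[-5,4,0,0.15,8.5],[-10,8,0,0.3,8.5],[-15,12,0,0.5,8.5],[-20,16,0,0.65,8.5],[-25,21,0,0.8,8.5],[-30,25,0,0.95,8.5],[-32,26,0,1.05,8.5],[-32,26,0,1.05,8.5]]'
python3 - <<'E'
from seg import *
for i in range(4): s,im=snap('wrist','wrist9')
print(s['tool_pos'],s['tool_rot'].round(3),abs(s['joint_velocities']).max(),s['qpos'].round(2))
c=blob(im,(5,180,60),(17,255,255),(0,0,640,400)); print(c.min(0),c.max(0))
for z in (0,.027): print(z,cv2.boxPoints(cv2.minAreaRect((fitw('wrist',c,z,s)[1]*1000).astype(np.float32))).round(1).tolist())
E
```

```text
time_s: 15.15
tool_pos: [0.4893, -0.3268, 0.1842]
tool_rot: [0.991, -0.134, -0.001, 0.0]
force: [0.3, 0.1, -0.3]
width: 0.996
grasp_force: 0.0
[ 0.49184783 -0.32022472  0.18442653] [ 0.992 -0.129 -0.    -0.001] 0.01691668518662553 [ 0.69  0.32 -0.21  1.79  0.07  1.04 -1.38]
[303 164] [342 199]
0 [[457.5, -338.3999938964844], [495.79998779296875, -349.0], [507.3999938964844, -307.29998779296875], [469.1000061035156, -296.70001220703125]]
0.027 [[466.6000061035156, -338.5], [501.79998779296875, -348.29998779296875], [512.4000244140625, -310.0], [477.20001220703125, -300.20001220703125]]
```

View pics/wrist9.png

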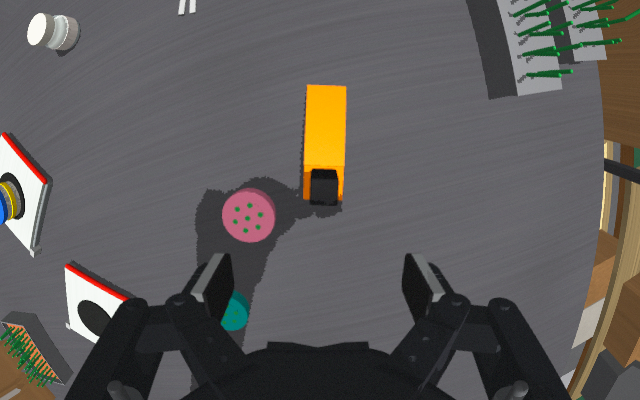

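The wrist view shows the wedge with its tip edge at (307,85)–(346,86) and the slope break at about row 165 (303–344). The post is at (324,187).

Run:
```python
from seg import *
s=observe(); im=cv2.imread('pics/wrist9.png')
f=lambda u,v,z: px2w('wrist',u,v,z,s)[:2]*1000
t=[f(307,85,.003),f(346,86,.003)]; b=[f(303.5,165,.027),f(344.5,166,.027)]
tm,bm=np.mean(t,0),np.mean(b,0);d=tm-bm;print('tip',tm,'break',bm,np.linalg.norm(d),np.degrees(np.arctan2(d[1],d[0])),'widths',np.linalg.norm(t[1]-t[0]),np.linalg.norm(b[1]-b[0]))
# edges
h=cv2.cvtColor(im,cv2.COLOR_BGR2HSV);m=cv2.inRange(h,(5,150,60),(22,255,255))
for v in (90,100,120,140,160): x=np.where(m[v,290:360])[0]+290;print(v,x.min(),x.max(),end='; ')
ys=np.where(m[:,325])[0];print('col325',ys.min(),ys.max())
u=d/np.linalg.norm(d);print('axis from tip',tm-95*u,'from break',bm-15*u)
g=im[:,:,0].astype(int)
for v in (172,180,188,196): print(v,im[v,300:348:3].sum(1).tolist())
print('post top?',f(324,187,.069),f(324,187,.06), s['tool_pos'],R.from_quat(s['tool_rot']).as_matrix()[:,0])
j=s;print('jar',f(42,30,.065), 'jarbase',f(60,36,.01))
```

```text
tip [ 582.50794575 -352.4422482 ] break [ 505.77027942 -329.45519045] 80.10664302368983 -16.6757856415273 widths 40.18327652442619 40.74824131255117
90 307 345; 100 306 345; 120 305 345; 140 304 344; 160 304 344; col325 85 169
axis from tip [ 491.50327965 -325.18145679] from break [ 491.40112162 -325.15085497]
172 [179, 238, 295, 298, 63, 39, 72, 71, 43, 56, 69, 58, 265, 428, 428, 303]
180 [180, 248, 295, 257, 125, 135, 120, 137, 124, 131, 126, 122, 128, 410, 413, 303]
188 [173, 275, 292, 224, 126, 132, 126, 129, 140, 137, 121, 132, 129, 423, 407, 310]
196 [179, 299, 291, 219, 130, 126, 112, 124, 118, 117, 122, 121, 106, 352, 329, 296]
post top? [ 495.99050132 -326.10588394] [ 493.47170438 -325.63342747] [ 0.49198947 -0.31991163  0.18456362] [ 9.67041503e-01 -2.54618625e-01 -2.93996756e-04]
jar [760.86659821 -64.86802789] jarbase [770.77221585 -43.18517217]
```

```bash
python3 -m pendant '[[0.1,0.5,5,0.03,8.5],[0.1,0.5,10,0.03,8.5],[0.1,0.5,14,0.03,7],[0.1,0.5,15.2,0.03,5],[0.1,0.5,15.2,0.03,3],[0.1,0.5,15.2,0.03,2],[0.1,0.5,15.2,0.03,2],[0.1,0.5,15.2,0.03,2]]' 60
python3 - <<'E'
from h import *
for i in range(2): eyes.camera('wrist')
s=observe();print(s['tool_pos'],s['tool_rot'],s['width'],s['grasp_force'],s['force'],s['qpos'].round(2))
E
```

```text
time_s: 16.35
tool_pos: [0.491, -0.3287, 0.0341]
tool_rot: [0.989, -0.146, 0.001, 0.0]
force: [-0.6, 0.6, 1.3]
width: 0.287
grasp_force: 62.9
[ 0.49105468 -0.32868211  0.0340592 ] [ 9.89336783e-01 -1.45642822e-01  8.38076919e-04  4.43121242e-04] 0.2859624557855139 63.19640278816223 [-1.93587536  0.9520829   3.74612043] [ 0.67  0.52 -0.18  1.87  0.13  0.76 -1.45]
```

```bash
python3 -m pendant '[[0,0,-4,0,2],[0,0,-9,-0.18,2],[2,-4,-9,-0.36,2],[3,-8,-9,-0.54,2],[4,-12,-9,-0.72,2],[5,-16,-9,-0.9,2],[6,-19,-9,-1.08,2],[7,-22,-9,-1.25,2]]' 60
python3 - <<'E'
from h import *
s=observe();print(s['tool_pos'],rel([.7117,.0026,.122],s),R.from_quat(s['tool_rot']).as_matrix()[:2,0],s['width'],s['grasp_force'],s['qpos'].round(2))
E
```

```text
time_s: 17.45
tool_pos: [0.6208, -0.1368, 0.1224]
tool_rot: [0.886, 0.463, -0.0, -0.0]
force: [-0.1, -0.1, -1.6]
width: 0.281
grasp_force: 62.4
[ 0.6207862  -0.13682307  0.12237806] [16.63734559 -0.49035814  0.02876086] [0.57064874 0.82119407] 0.28062773151039977 62.382845878601074 [ 0.54  0.52 -0.5   1.7   0.29  1.   -0.67]
```

```bash
python3 -m pendant '[[4,-0.3,0,-0.18,2],[8,-0.5,0,-0.36,2],[12,-0.5,0,-0.54,2],[16,-0.5,0,-0.72,2],[16.6,-0.5,0,-0.9,2],[16.6,-0.5,0,-1.08,2],[16.6,-0.5,0,-1.24,2],[16.6,-0.5,0,-1.24,2]]' 60
cat > wed.py <<'E'
from seg import *
import sys
for i in range(3): s,im=snap('wrist',sys.argv[1])
out=np.array([.5906,-.807]);bar=np.array([.6455,.093])
M=R.from_quat(s['tool_rot']).as_matrix()
print(s['tool_pos'],'yaw',np.degrees(np.arctan2(M[1,0],M[0,0])),'xaxis',M[:,0].round(4),'F',s['force'],s['width'],s['grasp_force'],s['qpos'].round(2))
d=s['tool_pos'][:2]-bar;print('dist out',d@out,'lateral(along 36.2)',d@[.807,.5906])
for k in (.112,.09,.06,.049): print(k,rel([*(bar+k*out),s['tool_pos'][2]],s).round(2))
E
python3 wed.py wrist10
```

```text
time_s: 18.45
tool_pos: [0.7117, 0.0002, 0.1218]
tool_rot: [0.456, 0.89, -0.0, -0.001]
force: [0.4, 0.9, -1.9]
width: 0.283
grasp_force: 62.4
[7.11807094e-01 4.99314648e-04 1.22252660e-01] yaw 125.7498598049134 xaxis [-5.842e-01  8.116e-01  3.000e-04] F [-0.66694778  0.8169751  -1.9055399 ] 0.2845626130765887 62.38007426261902 [ 0.44  0.72 -0.74  1.48  0.51  1.14  0.23]
dist out 0.11380902288769368 lateral(along 36.2) -0.0011210797843275305
0.112 [ 0.18  0.11 -0.  ]
0.09 [2.38 0.09 0.  ]
0.06 [5.38 0.07 0.  ]
0.049 [6.48 0.06 0.  ]
```

View pics/wrist10.png

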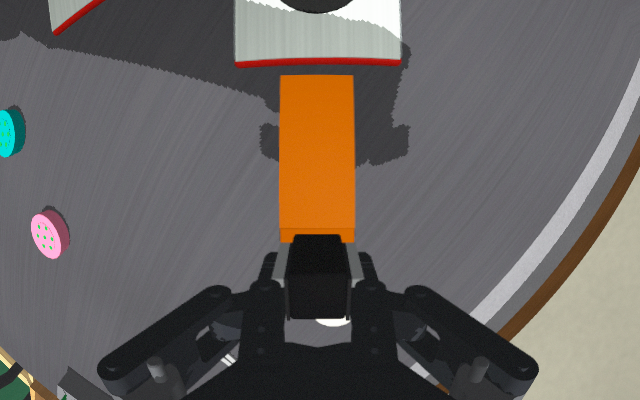

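The wedge is aligned: its tip edge (280–354, row 76) faces the bar (236–400, row 63) centrally. I lower it.

```bash
python3 -m pendant '[[0,0.1,3,0,2],[0,0.1,6,0,2],[0,0.1,7.5,0,2],[0,0.1,8.2,0,2],[0,0.1,8.6,0,2],[0,0.1,8.8,0,2],[0,0.1,8.8,0,2],[0,0.1,8.8,0,2]]' 60
python3 wed.py wrist11
```

```text
time_s: 19.6
tool_pos: [0.7134, 0.0017, 0.0355]
tool_rot: [0.455, 0.891, 0.0, 0.0]
force: [0.1, 0.4, -1.5]
width: 0.287
grasp_force: 62.4
[0.71325643 0.00165954 0.03525835] yaw 125.92085269990163 xaxis [-5.867e-01  8.098e-01 -4.000e-04] F [-1.38976034  0.68990567 -2.34993907] 0.2801794662648302 62.401371002197266 [ 0.41  0.82 -0.69  1.52  0.58  1.01  0.19]
dist out 0.11372870230797397 lateral(along 36.2) 0.0007337612242135638
0.112 [ 0.17 -0.07 -0.  ]
0.09 [ 2.37 -0.08 -0.  ]
0.06 [ 5.37 -0.1  -0.  ]
0.049 [ 6.47 -0.1  -0.  ]
```

```bash
python3 -m pendant '[[0,0,0.15,0,2],[0.5,0,0.15,0,2],[1,0,0.15,0,2],[1.5,0,0.15,0,2],[2,0,0.15,0,2],[2.5,0,0.15,0,2],[2.5,0,0.15,0,2],[2.5,0,0.15,0,2]]' 60
python3 wed.py wrist12
```

```text
time_s: 20.75
tool_pos: [0.6986, 0.0224, 0.0341]
tool_rot: [0.454, 0.891, 0.0, 0.0]
force: [1.5, -2.7, 5.5]
width: 0.287
grasp_force: 63.5
[0.69859653 0.02235024 0.03409067] yaw 125.94295896740745 xaxis [-5.870e-01  8.096e-01 -2.000e-04] F [ 0.90441272 -3.58453444  5.89973778] 0.28272305595688946 63.543680906295776 [ 0.39  0.8  -0.69  1.56  0.58  0.99  0.15]
dist out 0.08837316820709276 lateral(along 36.2) 0.00112315257127351
0.112 [-2.36 -0.1   0.  ]
0.09 [-0.16 -0.11 -0.  ]
0.06 [ 2.84 -0.12 -0.  ]
0.049 [ 3.94 -0.13 -0.  ]
```

```bash
python3 -m pendant '[[0.4,0,0,0,2],[0.8,0,0,0,2],[1.2,0,0,0,2],[1.5,0,0,0,2],[1.5,0,0,0,2],[1.5,0,0,0,2],[1.5,0,0,0,2],[1.5,0,0,0,2]]' 60; python3 wed.py wrist13 | head -2
python3 -m pendant '[[0.1,0,0,0,2],[0.2,0,0,0,2],[0.3,0,0,0,2],[0.3,0,0,0,2],[0.3,0,0,0,2],[0.3,0,0,0,2],[0.3,0,0,0,2],[0.3,0,0,0,2]]' 60; python3 wed.py wrist14 | head -2
python3 -m pendant '[[0.1,0,0,0,2],[0.2,0,0,0,2],[0.3,0,0,0,2],[0.3,0,0,0,2],[0.3,0,0,0,2],[0.3,0,0,0,2],[0.3,0,0,0,2],[0.3,0,0,0,2]]' 60; python3 wed.py wrist15 | head -2
python3 -m pendant '[[0.1,0,0,0,2],[0.2,0,0,0,2],[0.3,0,0,0,2],[0.3,0,0,0,2],[0.3,0,0,0,2],[0.3,0,0,0,2],[0.3,0,0,0,2],[0.3,0,0,0,2]]' 60; python3 wed.py wrist16 | head -2
```

```text
time_s: 21.9
tool_pos: [0.6902, 0.0337, 0.0341]
tool_rot: [0.455, 0.891, 0.0, 0.001]
force: [0.3, -3.5, 6.3]
width: 0.285
grasp_force: 63.5
[0.69024401 0.03374959 0.03410277] yaw 125.90353783950168 xaxis [-0.5864  0.81   -0.0012] F [ 0.6937886  -4.0723103   7.03765998] 0.2815127602822186 63.47748398780823 [ 0.38  0.79 -0.7   1.58  0.58  0.98  0.13]
dist out 0.07424089343154447 lateral(along 36.2) 0.0011151291734019658
time_s: 23.05
tool_pos: [0.6888, 0.0356, 0.0341]
tool_rot: [0.455, 0.891, 0.0, 0.001]
force: [1.9, -4.1, 6.5]
width: 0.285
grasp_force: 63.5
[0.68882446 0.0355623  0.03412494] yaw 125.87565953912286 xaxis [-0.586   0.8103 -0.0019] F [ 1.14738479 -4.3875791   6.59902687] 0.2853912489440787 63.46823215484619 [ 0.38  0.79 -0.7   1.59  0.58  0.98  0.12]
dist out 0.07193964666439784 lateral(along 36.2) 0.0010401325150343477
time_s: 24.2
tool_pos: [0.6871, 0.038, 0.0341]
tool_rot: [0.455, 0.891, 0.0, 0.001]
force: [2.3, -4.1, 5.8]
width: 0.283
grasp_force: 63.5
[0.68706136 0.03798871 0.03413689] yaw 125.87383744907322 xaxis [-0.586   0.8103 -0.0019] F [ 2.42800617 -4.5950978   5.3077062 ] 0.2828398981846525 63.49113464355469 [ 0.38  0.78 -0.7   1.59  0.58  0.98  0.12]
dist out 0.06894024493288196 lateral(along 36.2) 0.0010503479427102919
time_s: 25.35
tool_pos: [0.6866, 0.0384, 0.0344]
tool_rot: [0.455, 0.89, -0.0, 0.003]
force: [3.8, -7.0, 4.9]
width: 0.282
grasp_force: 63.4
[0.68666052 0.03841322 0.03438022] yaw 125.81448434449128 xaxis [-0.5852  0.8109 -0.0051] F [ 4.79142898 -6.04001896  5.53481374] 0.28577772747042884 63.41139793395996 [ 0.38  0.78 -0.7   1.59  0.58  0.98  0.12]
dist out 0.0683609309082404 lateral(along 36.2) 0.0009775892011120654
```

Contact came at about 69 mm, as predicted. I keep pushing to 49 mm.

```bash
python3 -m pendant '[[0.2,0,0,0,2],[0.4,0,0,0,2],[0.6,0,0,0,2],[0.8,0,0,0,2],[1.0,0,0,0,2],[1.0,0,0,0,2],[1.0,0,0,0,2],[1.0,0,0,0,2]]' 60; python3 wed.py wrist17 | head -2
```

```text
time_s: 26.5
tool_pos: [0.6825, 0.0438, 0.0348]
tool_rot: [0.456, 0.89, -0.001, 0.005]
force: [5.7, -8.6, 4.2]
width: 0.285
grasp_force: 63.5
[0.68255576 0.04374087 0.03477577] yaw 125.71523086143577 xaxis [-0.5837  0.8119 -0.0092] F [ 6.09048588 -9.26021962  4.51428978] 0.2857087044748977 63.46071481704712 [ 0.37  0.77 -0.7   1.61  0.58  0.97  0.1 ]
dist out 0.06163725505979703 lateral(along 36.2) 0.0008115574973489824
```

```bash
python3 -m pendant '[[0.2,0,0,0,2],[0.4,0,0,0,2],[0.6,0,0,0,2],[0.8,0,0,0,2],[1.0,0,0,0,2],[1.0,0,0,0,2],[1.0,0,0,0,2],[1.0,0,0,0,2]]' 60; python3 wed.py wrist18 | head -2
python3 - <<'E'
from h import *
_,a=snap('scene','sc18');_,b=snap('side','sd18')
cv2.imwrite('pics/c18.png',np.hstack([cv2.resize(a[160:260,300:420,::-1],(400,333),interpolation=2),cv2.resize(b[170:270,225:345,::-1],(400,333),interpolation=2)]))
E
```

```text
time_s: 27.65
tool_pos: [0.6765, 0.052, 0.0347]
tool_rot: [0.456, 0.89, -0.001, 0.004]
force: [6.3, -8.9, 6.2]
width: 0.283
grasp_force: 63.6
[0.67653986 0.05201497 0.03469325] yaw 125.7205179345167 xaxis [-0.5838  0.8118 -0.0088] F [ 5.7121738  -8.53010679  5.1190006 ] 0.2822331075358695 63.56947660446167 [ 0.36  0.77 -0.7   1.62  0.58  0.97  0.08]
dist out 0.051407057463967426 lateral(along 36.2) 0.0008434104311517386
```

View pics/c18.png

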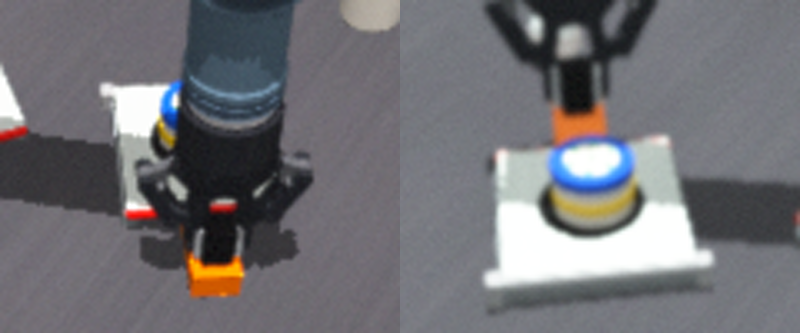

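The crops show the wedge under the middle of the bar and the stack sitting on the plate. The gripper is clear of both. I check the lift numerically, from the bar's apparent length in the wrist frames.

Run:
```python
from seg import *
c=eyes.camera_info('wrist')
def ray(u,v):
    a=np.array([(u-c['cx'])/c['fx'],(v-c['cy'])/c['fy']]);r=np.hypot(*a);return np.r_[a/r*np.sin(r),np.cos(r)]
for k in (12,13,14,15,16,17,18):
    im=cv2.cvtColor(cv2.imread(f'pics/wrist{k}.png'),cv2.COLOR_BGR2HSV)
    m=cv2.inRange(im,(0,150,60),(4,255,255))|cv2.inRange(im,(176,150,60),(180,255,255))
    cs=[q.reshape(-1,2) for q in cv2.findContours(m,cv2.RETR_EXTERNAL,cv2.CHAIN_APPROX_NONE)[0] if len(q)>20]
    cs=[q for q in cs if q[:,0].max()>200]
    q=np.vstack(cs);l=q[q[:,0]<=q[:,0].min()+1].mean(0);r=q[q[:,0]>=q[:,0].max()-1].mean(0)
    o=cv2.inRange(im,(5,150,50),(22,255,255)); ys=np.where(o[:,300:335].sum(1)>20*255)[0]
    A,B=ray(*l),ray(*r)
    H=np.array(c['hand_eye'])[:3,:3]; A,B=H@A,H@B; A/=A[2];B/=B[2]  # depth along tool z
    depth=124/np.linalg.norm((A-B)[:2])
    print(k,l,r,'depth mm',depth.round(1),'orange rows',ys.min(),ys.max(),[len(x) for x in cs])
```

```text
12 [190.28571429  92.28571429] [438.71428571  89.14285714] depth mm 149.5 orange rows 92 234 [506]
13 [191.5        118.66666667] [438.33333333 114.83333333] depth mm 149.2 orange rows 119 234 [502]
14 [191.5        122.66666667] [437.66666667 119.66666667] depth mm 149.3 orange rows 124 234 [502]
15 [191.5        127.83333333] [437.57142857 125.28571429] depth mm 149.0 orange rows 130 234 [501]
16 [192.5        129.66666667] [437.66666667 125.83333333] depth mm 149.5 orange rows 131 234 [498]
17 [191.6 142.2] [438.4 138.2] depth mm 147.3 orange rows 144 234 [500]
18 [190.75 161.75] [438.5        158.83333333] depth mm 144.6 orange rows 164 234 [503]
```

Lift is about 5.2 mm by both measures, so I push about 2.5 mm more.

```bash
python3 -m pendant '[[0.1,0,0,0,2],[0.2,0,0,0,2],[0.25,0,0,0,2],[0.25,0,0,0,2],[0.25,0,0,0,2],[0.25,0,0,0,2],[0.25,0,0,0,2],[0.25,0,0,0,2]]' 60; python3 wed.py wrist19 | head -2
```

```text
time_s: 28.9
tool_pos: [0.6753, 0.0538, 0.0347]
tool_rot: [0.456, 0.89, -0.001, 0.005]
force: [6.0, -9.6, 5.3]
width: 0.282
grasp_force: 63.5
[0.67523897 0.05376274 0.03473948] yaw 125.70472622480082 xaxis [-0.5836  0.812  -0.0092] F [ 6.49159296 -8.36911666  5.44708504] 0.28428807232439535 63.51109743118286 [ 0.36  0.77 -0.7   1.62  0.58  0.96  0.08]
dist out 0.04922830645874527 lateral(along 36.2) 0.0008258271602397567
```

Run:
```python
from h import *
print(workorder.sign_off())
```

```text
the job is handed in; nothing more can be done
None
```

The job is handed in: the yellow dish sits about 3 mm off the pad centre with the blue dish squarely on top, both let go, and the gripper is still holding the wedge under the bar at about 6 mm of lift, estimated from the wedge position. It took about 29 s of the 64 s allowed, and the jar, bottle, tray and tweezers were left alone.

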